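Shut the tool drawer, open the tile drawer for drying

ROBOT

A 6-joint arm with a two-finger parallel gripper is mounted at the origin on the work surface. World frame = base frame: x ahead of the robot, y to its left, z up, the work surface at z = 0. Lengths are in m, angles in rad, forces in N, time in s.
With the tool pointing down it reaches from about 0.425 to 0.95 m from the base axis. Payload 3.5 kg.
Tool frame: the origin (TCP) lies at the very end of the fingers, on their centre line; the grasp point (between the pads) lies robot.grasp_offset behind it (robot.grasp_offset is the distance from the TCP to the grasp point, in m); z points along the fingers, y is the line along which they close (so a half turn about z gives the same grasp; the last joint's range is limited). The gripper opens to 85 mm and grips with 20 to 120 N. Pads are 22 mm wide; open, the fingers measure 114 mm over their backs; the gripper's body (76 mm by 85 mm) begins 54 mm behind the grasp point. The pads swing forward as they close: fully open they stand 13 mm farther back than shut.
Start: joints at [-1.303, 0.286, 1.577, -0, 1.279, -0.15], TCP at [0.274, -0.617, 0.231] pointing down, gripper open.
Joint ranges: [-2.77, 2.77], [-0.9, 2.22], [0.21, 2.48], [-1.53, 4.67], [0.24, 2.81], [-2.84, 2.84]. Speed limits (rad/s): [2.79, 2.79, 3.14, 3.14, 3.14, 3.14].

INTERFACE

Orientations are given as a 3x3 rotation matrix whose columns are the frame's x, y, z axes.
In Python, from plant import sense, camera, workorder, robot gives the robot as it stands.
- The arm moves only by the tool play_rows, never from a script. Its argument "increments" is a list of rows, each a list of 6 numbers: the shift along the tool's x, y, z scaled (see below), then the turn, a rotation vector about the tool's x, y, z scaled (see below). A call has exactly 5 rows; each row is the pose to reach, as a shift and turn from the pose commanded when the call began, along the tool's axes at that moment; what a row does not reach only later rows make up. The controller multiplies each number of a shift by 40 cm and each number of a turn by 45 degrees. A row lasts 1/12 s, in which the tool goes at most 41.7 mm and 7.16 degrees, less where a joint would pass 70% of its speed; a pose out of reach is approached as far as the arm can. A call with a number of a shift or a turn outside -1 to 1 is refused whole. A call with a gripper value outside its range is refused whole. "fingers" is the opening, from 0 (shut) to 1 (fully open), set as the call begins (left out, the last holds). The fingers move at their own pace and stop on an object; the grip force is fixed at half the most. Time passes only in rows, so rows that repeat a pose let the fingers close, or fill a call up. It gives the time, the measured TCP pose, the force, the opening and the grip force at its end, in the units of the state.
- sense(): the state, without advancing time (a new reading comes with each control period).
- camera(name): name is "scene" or "top" or "wrist"; returns a dict with "frame" (400x640x3 uint8, red, green, blue), "fov_y" (degrees; the focal length in pixels is half the picture's height over the tangent of half this angle, whatever the lens; pixels are square), "cx", "cy" (the principal point, pixels), "R" (3x3) and "t" (3): a world point X has camera coordinates R X + t. Camera axes: x right, y down, z forward; pixel columns grow to the right and rows downward; lengths in m; the calibration is good to about 2 mm. A picture is of the moment at which its call begins. There is no depth.
- workorder.close_job(): hands the job in; it is judged then, once.
The state is a dict: "clock": time; "joint_pos": joint angles; "joint_velocities": joint speeds; "tau": joint torques, N m; "tcp_pos": TCP position; "tool_rot": TCP orientation; "force": force on the tool from outside, world axes, zero at the start; "wrist_torque": the same for the moment, N m; "finger_gap": finger opening in m; "finger_force": force on a finger pad.
Only numpy, scipy, OpenCV 4.12 (cv2) and the standard library are available. Lean on these libraries where they do the work, as an engineer would, in place of code of your own. Each camera call takes 0.05 s, during which the arm holds its last target. There are 200 camera calls.

TASK

Class is over: with the fingertips, push the drawer that holds the modelling tools fully shut, and push the drawer that holds the upright test tiles out as far as it will go, so that the tiles can dry. Only push: do not pinch or grip any part of the drawers, and leave alone the tools, the tiles and the other things on the table.

Things in the scene. Friction and masses are not known exactly. Their poses are not given: they have to be found in the camera images.
- tool_chest: low one-drawer plywood chest fixed to the table, 170 wide x 240 deep x 86 high (mm). Origin: at table height, the middle of the lower front edge of its carcass; x points into the chest (the drawer comes out along -x), y to its left-hand side seen from the robot, z up. Front faces the robot, turned by up to 0.2 rad. The two chests look alike from outside and may stand either way round: this one has the drawer with the modelling tools.
- tile_chest: low one-drawer plywood chest fixed to the table, 170 wide x 240 deep x 86 high (mm). Origin: at table height, the middle of the lower front edge of its carcass; x points into the chest (the drawer comes out along -x), y to its left-hand side seen from the robot, z up. Front faces the robot, turned by up to 0.2 rad. The two chests look alike from outside and may stand either way round: this one has the drawer with the test tiles.
- tool_drawer (a joint): opening of the tool drawer in m: 0 = shut (front panel against the carcass), 0.14 = fully out, against its stop. Slides stiffly (about 1.5 N of friction plus 6 N s/m, moving weight about 0.75 kg) and stays where it is left. Starts at 0.07 to 0.125. Is to end shut.
- tile_drawer (a joint): opening of the tile drawer in m: 0 = shut (front panel against the carcass), 0.14 = fully out, against its stop. Slides stiffly (about 1.5 N of friction plus 6 N s/m, moving weight about 0.75 kg) and stays where it is left. Starts at 0.08 to 0.11. Is to end fully out.
- tool_outside: outer shell of the tool drawer: outer half of the front panel, and outer skins of the sides and back. Origin: the middle of the outer surface of the front panel, 45 above the table; axes as the chest; moves with the drawer, so it lies 12 + opening in front of the carcass front. The front panel in all is 162 wide, 12 thick; its outer half reaches from 12 to 78 above the table, with no handle.
- tool_inside: inner lining of the tool drawer: inner half of the front panel and inner skins of the sides (sides 8 thick in all). Origin: the middle of the inner surface of the front panel, 45 above the table; axes as the chest; moves with the drawer, so it lies exactly the opening in front of the carcass front. Inner half of the front panel reaches up to 71, sides to 64; inner floor at 18 above the table, inside width 126.
- tile_outside: outer shell of the tile drawer: outer half of the front panel, and outer skins of the sides and back. Origin: the middle of the outer surface of the front panel, 45 above the table; axes as the chest; moves with the drawer, so it lies 12 + opening in front of the carcass front. The front panel in all is 162 wide, 12 thick; its outer half reaches from 12 to 78 above the table, with no handle.
- tile_inside: inner lining of the tile drawer: inner half of the front panel and inner skins of the sides (sides 8 thick in all). Origin: the middle of the inner surface of the front panel, 45 above the table; axes as the chest; moves with the drawer, so it lies exactly the opening in front of the carcass front. Inner half of the front panel reaches up to 71, sides to 64; inner floor at 18 above the table, inside width 126.
- tools: five wooden-handled modelling tools 150 to 170 long lying flat, front to back, in the tool drawer, from 12 behind the inner surface of its front panel, up to 12 above the drawer floor; fixed to the drawer, not to be touched. Origin: inner surface of the front panel, on the drawer floor (18 above the table).
- tiles: fifteen fragile fired-clay test tiles, 34 wide x 34 high x 7 thick, standing upright in five rows across the tile drawer, the first row 54 behind the inner surface of its front panel (the floor before it is clear); tops 52 above the table; fixed to the drawer, not to be touched. Origin: inner surface of the front panel, on the drawer floor (18 above the table).
- mug: blue glazed mug, 76 across, 88 high, handle at its side, far left; leave it where it stands. Origin: centre of its underside.
- tube: paper-wrapped grey upright cylinder, 72 across, 170 high, to the left; leave it where it stands. Origin: centre of its underside.
- wheel: green banding wheel (turntable), 190 across, 58 high, to the right; leave it where it stands. Origin: centre of its underside.
- jar: small round jar with a white cap, 50 across, 80 high, standing in the middle between the two drawers; leave it where it stands. Origin: centre of its underside.
There are look-alikes about, which are no part of the job. Of the things shaped like the tube, the grey one is meant.

How it is judged:
At the end, for the whole second after the job is handed in: The tool drawer is shut to within 5 mm and the tile drawer is out to within 7 mm of its stop (more than 133 of 140 mm), both at rest; mug, tube, banding wheel and jar stand upright within 30 mm of where they were (value of joint tool_drawer below 0.005 m and value of joint tile_drawer above 0.133 m and velocity of joint tool_drawer between -0.01 and 0.01 m/s and velocity of joint tile_drawer between -0.01 and 0.01 m/s and distance of each of mug, tube, wheel, jar from where it was at the start of the episode below 0.03 m and angle between each of mug, tube, wheel, jar's own z axis and vertical below 0.15 rad); the robot touches nothing.
It fails at once if a drawer wall is pinched: the fingers press with over 3 N on the outer shell and on the inner lining of one drawer at once ((contact force between the fingers and tool_outside above 3 N and contact force between the fingers and tool_inside above 3 N) or (contact force between the fingers and tile_outside above 3 N and contact force between the fingers and tile_inside above 3 N)).
It fails at once if the fingers or arm press on the tiles or the tools in the drawers with over 2 N (contact force between any of the arm, the fingers and tiles above 2 N or contact force between any of the arm, the fingers and tools above 2 N).
It fails at once if the mug, tube, banding wheel or jar is moved or lifted by over 30 mm (not (distance of mug from where it was at the start of the episode below 0.03 m) or not (distance of tube from where it was at the start of the episode below 0.03 m) or not (distance of wheel from where it was at the start of the episode below 0.03 m) or not (distance of jar from where it was at the start of the episode below 0.03 m)).
It also fails if it takes over 48 s, if anything falls off the work surface, if the arm or the gripper's body presses on something with over 40 N, if the wrist force passes 120 N, or if a joint passes its speed limit or range.

## Working session

There is one attempt and no reset: what is moved stays moved. The work goes in short steps, Python scripts to look and compute and a tool call to move; the robot and the scene stay as the last step left them, time stands still between calls to the robot, and variables do not carry over. Pictures are saved under pics/ and viewed, at most 10 in all, crops included, and the job is handed in when it is done.

Besides the shell and the picture viewer there is one more tool, called after "Request:" as name(argument=value, ...) on one line, values as JSON. play_rows: Moves the arm, as the interface text tells. Its arguments: {"type":"object","properties":{"increments":{"type":"array"},"fingers":{"type":"number"}},"required":["increments"]}

```bash
mkdir -p pics; ls; python3 - <<'E'
from plant import sense,camera,robot
import cv2,numpy as np
for n in ["scene","top"]:
    c=camera(n); cv2.imwrite(f"pics/{n}0.png",c["frame"][:,:,::-1]); print(n,c["fov_y"],c["cx"],c["cy"],np.round(c["R"],3).tolist(),np.round(c["t"],3))
s=sense();print(s["clock"],s["tcp_pos"],np.round(s["tool_rot"],3).tolist(),s["finger_gap"],robot.grasp_offset)
E
```

```text
pics
scene 56.11943679898295 323.23906643198376 203.38567364976174 [[0.232, 0.973, 0.0], [0.715, -0.17, -0.678], [-0.659, 0.157, -0.735]] [-0.089 -0.329  1.563]
top 49.847227524104106 310.4585041601918 192.11753071683475 [[-0.044, -0.999, -0.006], [-0.978, 0.045, -0.202], [0.202, -0.003, -0.979]] [0.021 0.514 1.376]
0.1 [ 0.27373961 -0.61634152  0.23003052] [[0.914, 0.406, -0.001], [0.406, -0.914, 0.002], [0.0, -0.002, -1.0]] 0.08554147675843651 0.0187
```

View pics/scene0.png

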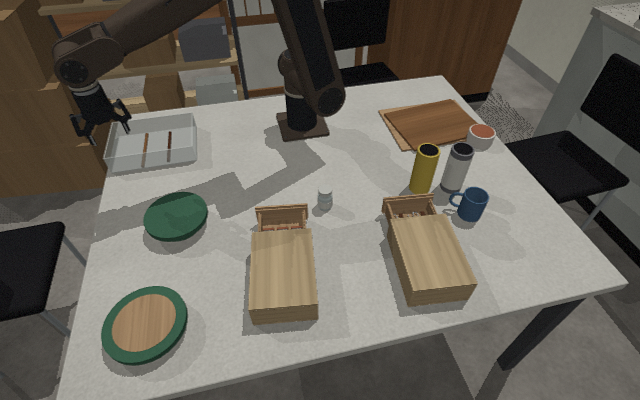

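View pics/top0.png

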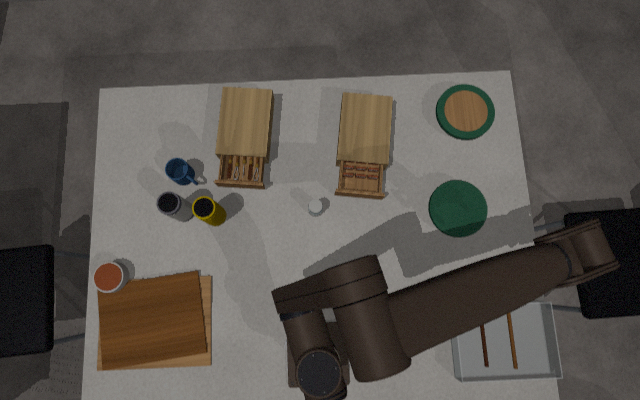

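The top view shows the left chest (lid ~218-272, 88-157) holding the tools (front panel ~(242,184)). The right chest (lid ~338-393, 93-165) holds the tiles (front panel ~(360,194)). The jar is at (316,206) and the yellow look-alike tube at (205,210). I'll zoom in to pick the corners.

```bash
python3 - <<'E'
import cv2
i=cv2.imread("pics/top0.png")
c=i[80:225,200:400]; cv2.imwrite("pics/crop.png",cv2.resize(c,None,fx=4,fy=4,interpolation=cv2.INTER_CUBIC))
E
```

```text
(no output)
```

View pics/crop.png

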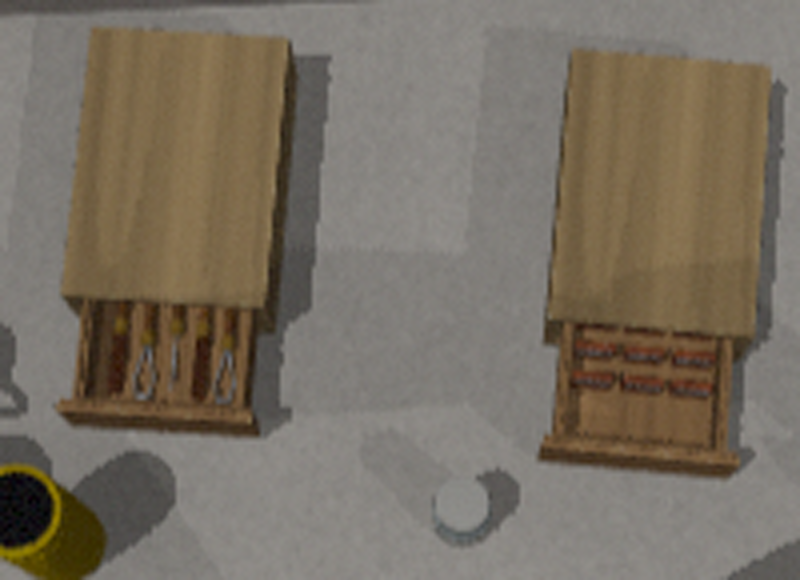

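```bash
cat > h.py <<'E'
import numpy as np
from plant import sense,camera,robot
def ray(c,u,v,z):
    f=200/np.tan(np.radians(c["fov_y"]/2)); R=np.array(c["R"]);C=-R.T@np.array(c["t"])
    d=R.T@np.array([(u-c["cx"])/f,(v-c["cy"])/f,1]); return C+d*(z-C[2])/d[2]
E
python3 - <<'E'
from h import *
c=camera("top"); R=np.array(c["R"]);print("cam",-R.T@np.array(c["t"]))
P=lambda u,v,z:ray(c,200+u/4-.4,80+v/4-.4,z)[:2]
for n,lid,pan in [("tool",[(92,28),(290,38),(265,308),(62,297)],[(59,405),(258,418)]),("tile",[(570,50),(770,67),(750,335),(548,320)],[(541,447),(739,463)])]:
    L=np.array([P(u,v,.086) for u,v in lid]); Q=np.array([P(u,v,.078) for u,v in pan])
    d=L[:2].mean(0)-L[2:].mean(0); x=d/np.linalg.norm(d)
    o=L[2:].mean(0)
    print(n,"lid",L.round(3).tolist(),"len",np.linalg.norm(d),"w",np.linalg.norm(L[0]-L[1]),np.linalg.norm(L[2]-L[3]),"yaw",np.arctan2(x[1],x[0]),np.arctan2(*(L[3]-L[2])[::1])*-1+np.pi/2-np.pi/2,"origin",o)
    print("  panel",Q.round(3).tolist(),"w",np.linalg.norm(Q[0]-Q[1]),"open",-(Q.mean(0)-o)@x-.012,"lat",(Q.mean(0)-o)@[-x[1],x[0]])
for n,u,v,z in [("jar",460,505,.08),("yellow",20,510,.17)]: print(n,P(u,v,z))
print("mug",ray(c,179,170,.088),"tube",ray(c,169,203,.17),"wheel",ray(c,458,208,.058))
E
```

```text
cam [0.22552882 0.00307683 1.45120265]
tool lid [[0.889, 0.282], [0.872, 0.113], [0.634, 0.14], [0.651, 0.307]] len 0.23948906783281607 w 0.16961841602363534 0.16824995491228503 yaw -0.10958039952405162 -0.10208855326064281 origin [0.64228449 0.22352205]
  panel [[0.561, 0.311], [0.543, 0.149]] w 0.16389228831870425 open 0.07838505734483717 lat -0.003453548135464871
tile lid [[0.85, -0.125], [0.826, -0.293], [0.592, -0.257], [0.613, -0.093]] len 0.2378084175598233 w 0.16999930244001268 0.16598555321104602 yaw -0.1433548845675999 -0.12288524061916606 origin [ 0.60258917 -0.17489707]
  panel [[0.508, -0.081], [0.488, -0.241]] w 0.16122211116847412 open 0.09358866695890673 lat -0.0014813422445195505
jar [ 0.4629255  -0.01318005]
yellow [0.45856606 0.32014953]
mug [0.6006061  0.42497964 0.088     ] tube [0.47606273 0.42811079 0.17      ] wheel [ 0.43834606 -0.48210619  0.058     ]
```

Request:
play_rows(increments=[[0.07,-0.05,0,0,0,0.14],[0.15,-0.11,0,0,0,0.28],[0.225,-0.165,0,0,0,0.42],[0.3,-0.22,0,0,0,0.56],[0.375,-0.275,0,0,0,0.704]], fingers=0)

```text
clock: 0.57
tcp_pos: [0.3668, -0.4538, 0.2308]
tool_rot: [[0.99, -0.141, -0.0], [-0.141, -0.99, 0.001], [-0.0, -0.001, -1.0]]
force: [0.9, -0.1, 0.3]
finger_gap: 0.0254
finger_force: 0.0
```

Request:
play_rows(increments=[[0.03,-0.08,0,0,0,0],[0.07,-0.17,0,0,0,0],[0.1,-0.25,0,0,0,0],[0.14,-0.34,0,0,0,0],[0.18,-0.43,0,0,0,0]])

```text
clock: 0.98
tcp_pos: [0.4612, -0.2931, 0.2311]
tool_rot: [[0.991, -0.135, -0.0], [-0.135, -0.991, 0.0], [-0.0, -0.0, -1.0]]
force: [0.4, -0.5, -0.1]
finger_gap: 0.0001
finger_force: 0.0
```

Request:
play_rows(increments=[[0.04,-0.09,0.02,0,0,0],[0.08,-0.18,0.05,0,0,0],[0.12,-0.27,0.1,0,0,0],[0.139,-0.34,0.15,0,0,0],[0.139,-0.34,0.15,0,0,0]])

```text
clock: 1.4
tcp_pos: [0.5331, -0.1613, 0.1661]
tool_rot: [[0.992, -0.13, -0.007], [-0.129, -0.992, 0.006], [-0.008, -0.005, -1.0]]
force: [-1.7, 0.2, -0.8]
finger_gap: -0.0001
finger_force: 0.0
```

```bash
python3 - <<'E'
from h import *
import cv2
c=camera("wrist"); cv2.imwrite("pics/w1.png",c["frame"][:,:,::-1])
s=sense();print(s["clock"],s["tcp_pos"],-np.array(c["R"]).T@c["t"])
t=np.array([.534,-.166])
R=np.array(c["R"]);f=200/np.tan(np.radians(c["fov_y"]/2))
for X in [(.510,-.1625,.071),(.532,-.166,.045),(.510+.0625*.133,-.1625+.0625*.991,.071)]:
    p=R@X+c["t"];print(X,c["cx"]+f*p[0]/p[2],c["cy"]+f*p[1]/p[2])
E
```

```text
1.45 [ 0.53319042 -0.16390652  0.16789491] [ 0.60780672 -0.17160779  0.3079628 ]
(0.51, -0.1625, 0.071) 324.7619695357304 225.34932872054483
(0.532, -0.166, 0.045) 325.1976148789187 191.87057741973715
(0.5183125, -0.1005625, 0.071) 251.7019341104062 224.99487123138326
```

View pics/w1.png

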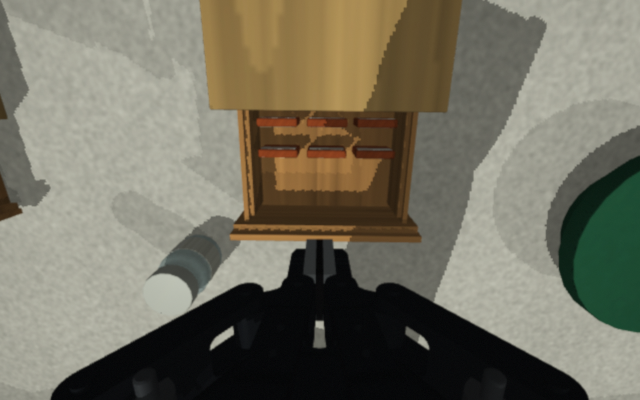

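The wrist view shows the tile drawer straight ahead. The front panel runs rows ~219-240 and cols 231-420, centre 325, as predicted. The first tile row is at row ~152, with clear floor in between. I'll descend into that clear gap.

Request:
play_rows(increments=[[0,0,0.07,0,0,0],[0,0,0.14,0,0,0],[0,0,0.2,0,0,0],[0,0,0.26,0,0,0],[0,0,0.31,0,0,0]])

```text
clock: 1.87
tcp_pos: [0.5338, -0.1685, 0.0463]
tool_rot: [[0.991, -0.136, -0.0], [-0.136, -0.991, -0.0], [-0.0, 0.0, -1.0]]
force: [0.1, 0.4, -0.8]
finger_gap: 0.0003
finger_force: 0.0
```

Request:
play_rows(increments=[[-0.007,0,0,0,0,0],[-0.014,0,0,0,0,0],[-0.021,0,0,0,0,0],[-0.028,0,0,0,0,0],[-0.035,0,0,0,0,0]])

```text
clock: 2.28
tcp_pos: [0.5213, -0.1664, 0.0493]
tool_rot: [[0.991, -0.135, 0.003], [-0.135, -0.991, -0.002], [0.003, 0.001, -1.0]]
force: [-0.4, -0.5, -0.2]
finger_gap: 0.0
finger_force: 0.0
```

Request:
play_rows(increments=[[-0.01,0,0.005,0,0,0],[-0.02,0,0.005,0,0,0],[-0.03,0,0.005,0,0,0],[-0.04,0,0.005,0,0,0],[-0.05,0,0.005,0,0,0]])

```text
clock: 2.7
tcp_pos: [0.5005, -0.163, 0.0457]
tool_rot: [[0.991, -0.135, 0.001], [-0.135, -0.991, -0.0], [0.001, 0.0, -1.0]]
force: [1.3, -0.2, 1.5]
finger_gap: -0.0001
finger_force: 0.9
```

Request:
play_rows(increments=[[-0.01,0,0,0,0,0],[-0.02,0,0,0,0,0],[-0.03,0,0,0,0,0],[-0.04,0,0,0,0,0],[-0.05,0,0,0,0,0]])

```text
clock: 3.12
tcp_pos: [0.4803, -0.1601, 0.0453]
tool_rot: [[0.991, -0.135, -0.0], [-0.135, -0.991, 0.0], [-0.0, -0.0, -1.0]]
force: [1.9, 0.1, 1.6]
finger_gap: -0.0
finger_force: 0.9
```

Sliding with about 2 N of resistance. I'll go on in small steps to the stop.

Request:
play_rows(increments=[[-0.004,0,0,0,0,0],[-0.008,0,0,0,0,0],[-0.012,0,0,0,0,0],[-0.014,0,0,0,0,0],[-0.014,0,0,0,0,0]])

```text
clock: 3.53
tcp_pos: [0.4757, -0.1594, 0.0451]
tool_rot: [[0.991, -0.135, 0.002], [-0.135, -0.991, 0.0], [0.002, -0.0, -1.0]]
force: [4.5, 0.3, -3.6]
finger_gap: 0.0003
finger_force: 2.3
```

Request:
play_rows(increments=[[-0.002,0,0,0,0,0],[-0.004,0,0,0,0,0],[-0.006,0,0,0,0,0],[-0.008,0,0,0,0,0],[-0.01,0,0,0,0,0]])

```text
clock: 3.95
tcp_pos: [0.4757, -0.1597, 0.0458]
tool_rot: [[0.99, -0.137, 0.013], [-0.137, -0.991, -0.003], [0.013, 0.001, -1.0]]
force: [18.3, 0.8, -11.9]
finger_gap: -0.0001
finger_force: 8.7
```

It's against the stop: force 18 N, no motion, TCP at the predicted 0.475. Next I back off and lift out.

Request:
play_rows(increments=[[0.01,0,0,0,0,0],[0.02,0,0,0,0,0],[0.03,0,0,0,0,0],[0.04,0,0,0,0,0],[0.045,0,0,0,0,0]])

```text
clock: 4.37
tcp_pos: [0.4892, -0.1615, 0.0452]
tool_rot: [[0.991, -0.135, -0.001], [-0.135, -0.991, 0.0], [-0.001, -0.0, -1.0]]
force: [0.4, -0.4, 0.1]
finger_gap: 0.0002
finger_force: 0.0
```

Request:
play_rows(increments=[[0,0,-0.08,0,0,0],[0,0,-0.18,0,0,0],[0,0,-0.28,0,0,0],[0,0,-0.38,0,0,0],[0,0,-0.48,0,0,0]])

```text
clock: 4.78
tcp_pos: [0.4885, -0.1611, 0.239]
tool_rot: [[0.991, -0.135, -0.001], [-0.135, -0.991, 0.0], [-0.001, -0.0, -1.0]]
force: [0.0, -0.1, 0.1]
finger_gap: -0.0
finger_force: 0.0
```

Request:
play_rows(increments=[[0,-0.09,0,0,0,0],[-0.01,-0.19,0,0,0,0],[-0.02,-0.29,0,0,0,0],[-0.025,-0.39,0,0,0,0],[-0.03,-0.48,0,0,0,0]])

```text
clock: 5.2
tcp_pos: [0.5025, 0.0324, 0.2374]
tool_rot: [[0.991, -0.135, -0.0], [-0.135, -0.991, 0.0], [-0.0, 0.0, -1.0]]
force: [0.6, -0.1, 0.2]
finger_gap: -0.0001
finger_force: 0.0
```

Request:
play_rows(increments=[[-0.005,-0.1,0,0,0,-0.01],[-0.01,-0.2,0,0,0,-0.02],[-0.015,-0.3,0,0,0,-0.03],[-0.02,-0.39,0,0,0,-0.034],[-0.02,-0.47,0,0,0,-0.034]])

```text
clock: 5.62
tcp_pos: [0.5198, 0.2202, 0.2372]
tool_rot: [[0.994, -0.107, -0.001], [-0.107, -0.994, -0.0], [-0.001, 0.0, -1.0]]
force: [0.9, -0.6, 0.1]
finger_gap: 0.0002
finger_force: 0.0
```

Request:
play_rows(increments=[[0,0,0.05,0,0,0],[0,0,0.1,0,0,0],[0,0,0.15,0,0,0],[0,0,0.2,0,0,0],[0,0,0.2,0,0,0]])

```text
clock: 6.03
tcp_pos: [0.5172, 0.2172, 0.1522]
tool_rot: [[0.994, -0.108, -0.01], [-0.108, -0.994, -0.002], [-0.009, 0.004, -1.0]]
force: [-0.4, 0.4, -1.5]
finger_gap: -0.0
finger_force: 0.0
```

```bash
python3 - <<'E'
from h import *
import cv2
c=camera("wrist"); cv2.imwrite("pics/w2.png",c["frame"][:,:,::-1])
c2=camera("top"); cv2.imwrite("pics/top2.png",c2["frame"][:,:,::-1])
R=np.array(c["R"]);f=200/np.tan(np.radians(c["fov_y"]/2)); print(sense()["tcp_pos"])
for X in [(.552,.231,.078),(.520,.218,.045),(.552+.081*.108,.231+.081*.994,.078),(.552-.081*.108,.231-.081*.994,.078)]:
    p=R@X+c["t"];print(X,c["cx"]+f*p[0]/p[2],c["cy"]+f*p[1]/p[2])
E
```

```text
[0.51989006 0.21763725 0.15667545]
(0.552, 0.231, 0.078) 295.11651647564867 165.38529853599834
(0.52, 0.218, 0.045) 317.6306342466711 192.58862727168463
(0.560748, 0.311514, 0.078) 184.21143779783338 165.47561839896346
(0.5432520000000001, 0.150486, 0.078) 405.7406830350151 165.29520744473922
```

View pics/w2.png

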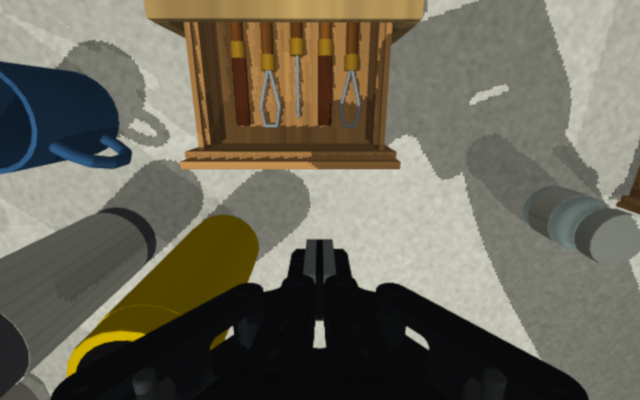

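The wrist view shows the tool drawer's front panel edge at row 167, cols 181-399, within 3 mm of prediction. The yellow tube, lower left, is clear of the gripper. I'll descend in front of the panel and start pushing.

Request:
play_rows(increments=[[0,0,0.06,0,0,0],[0,0,0.12,0,0,0],[0,0,0.18,0,0,0],[0,0,0.24,0,0,0],[0,0,0.28,0,0,0]])

```text
clock: 6.55
tcp_pos: [0.521, 0.2178, 0.0453]
tool_rot: [[0.994, -0.108, 0.001], [-0.108, -0.994, 0.0], [0.001, -0.0, -1.0]]
force: [-0.8, -0.7, -0.6]
finger_gap: -0.0
finger_force: 0.0
```

Request:
play_rows(increments=[[0.012,0,0,0,0,0],[0.024,0,0,0,0,0],[0.036,0,0,0,0,0],[0.048,0,0,0,0,0],[0.06,0,0,0,0,0]])

```text
clock: 6.97
tcp_pos: [0.546, 0.2155, 0.0474]
tool_rot: [[0.994, -0.108, 0.002], [-0.108, -0.994, 0.001], [0.002, -0.001, -1.0]]
force: [-1.1, 0.3, 2.1]
finger_gap: -0.0002
finger_force: 0.9
```

Request:
play_rows(increments=[[0.014,0,0,0,0,0],[0.028,0,0,0,0,0],[0.042,0,0,0,0,0],[0.056,0,0,0,0,0],[0.07,0,0,0,0,0]])

```text
clock: 7.38
tcp_pos: [0.5727, 0.2122, 0.0454]
tool_rot: [[0.994, -0.108, -0.0], [-0.108, -0.994, -0.0], [-0.0, 0.0, -1.0]]
force: [-2.1, 0.4, 1.0]
finger_gap: -0.0004
finger_force: 0.9
```

Request:
play_rows(increments=[[0.014,0,0,0,0,0],[0.028,0,0,0,0,0],[0.042,0,0,0,0,0],[0.056,0,0,0,0,0],[0.07,0,0,0,0,0]])

```text
clock: 7.8
tcp_pos: [0.6005, 0.2091, 0.0452]
tool_rot: [[0.994, -0.108, -0.0], [-0.108, -0.994, -0.0], [-0.0, 0.0, -1.0]]
force: [-2.2, 0.3, 0.9]
finger_gap: 0.0
finger_force: 0.9
```

Request:
play_rows(increments=[[0.008,0,0,0,0,0],[0.016,0,0,0,0,0],[0.024,0,0,0,0,0],[0.032,0,0,0,0,0],[0.037,0,0,0,0,0]])

```text
clock: 8.22
tcp_pos: [0.615, 0.2075, 0.0453]
tool_rot: [[0.994, -0.108, 0.0], [-0.108, -0.994, -0.0], [0.0, 0.0, -1.0]]
force: [-1.7, -0.2, 0.1]
finger_gap: 0.0001
finger_force: 0.8
```

Request:
play_rows(increments=[[0.003,0,0,0,0,0],[0.006,0,0,0,0,0],[0.009,0,0,0,0,0],[0.012,0,0,0,0,0],[0.014,0,0,0,0,0]])

```text
clock: 8.63
tcp_pos: [0.6198, 0.207, 0.0452]
tool_rot: [[0.994, -0.108, -0.002], [-0.108, -0.994, -0.0], [-0.002, 0.0, -1.0]]
force: [-5.1, -0.5, 2.8]
finger_gap: -0.0
finger_force: 2.6
```

Request:
play_rows(increments=[[0.002,0,0,0,0,0],[0.004,0,0,0,0,0],[0.006,0,0,0,0,0],[0.008,0,0,0,0,0],[0.01,0,0,0,0,0]])

```text
clock: 9.05
tcp_pos: [0.6196, 0.2069, 0.0453]
tool_rot: [[0.994, -0.108, -0.013], [-0.108, -0.994, -0.001], [-0.013, 0.002, -1.0]]
force: [-18.1, -0.1, 12.1]
finger_gap: 0.0002
finger_force: 8.9
```

It's hard against the carcass: 18 N with no motion. I'll back off, lift, and check with the top camera.

Request:
play_rows(increments=[[-0.02,0,0,0,0,0],[-0.05,0,0,0,0,0],[-0.08,0,0,0,0,0],[-0.11,0,0,0,0,0],[-0.14,0,0,0,0,0]])

```text
clock: 9.47
tcp_pos: [0.5689, 0.2128, 0.0455]
tool_rot: [[0.994, -0.108, 0.003], [-0.108, -0.994, 0.001], [0.003, -0.001, -1.0]]
force: [0.5, 0.2, -0.9]
finger_gap: 0.0004
finger_force: 0.0
```

Request:
play_rows(increments=[[0,0,-0.1,0,0,0],[0,0,-0.2,0,0,0],[0,0,-0.3,0,0,0],[0,0,-0.4,0,0,0],[0,0,-0.5,0,0,0]])

```text
clock: 9.88
tcp_pos: [0.5689, 0.2127, 0.2476]
tool_rot: [[0.994, -0.108, 0.003], [-0.108, -0.994, 0.0], [0.003, -0.001, -1.0]]
force: [0.7, 0.3, 0.4]
finger_gap: -0.0002
finger_force: 0.0
```

Request:
play_rows(increments=[[-0.05,0.08,0,0,0,0],[-0.1,0.16,0,0,0,0],[-0.14,0.24,0,0,0,0],[-0.16,0.32,0,0,0,0],[-0.16,0.4,0,0,0,0]])

```text
clock: 10.3
tcp_pos: [0.4865, 0.0597, 0.2457]
tool_rot: [[0.994, -0.107, 0.003], [-0.107, -0.994, -0.0], [0.003, -0.0, -1.0]]
force: [0.3, -0.4, 0.2]
finger_gap: 0.0001
finger_force: 0.0
```

```bash
python3 - <<'E'
from h import *
import cv2
a=camera("scene");b=camera("top"); s=sense(); print(s["clock"],s["tcp_pos"],s["force"])
i=np.vstack([a["frame"][120:340,60:540],b["frame"][70:290,90:570]])[:,:,::-1]
cv2.imwrite("pics/end.png",cv2.resize(i,None,fx=1.3,fy=1.3))
E
```

```text
10.4 [0.48772307 0.05727172 0.24583926] [ 0.0901204   0.37940443 -0.98724102]
```

View pics/end.png

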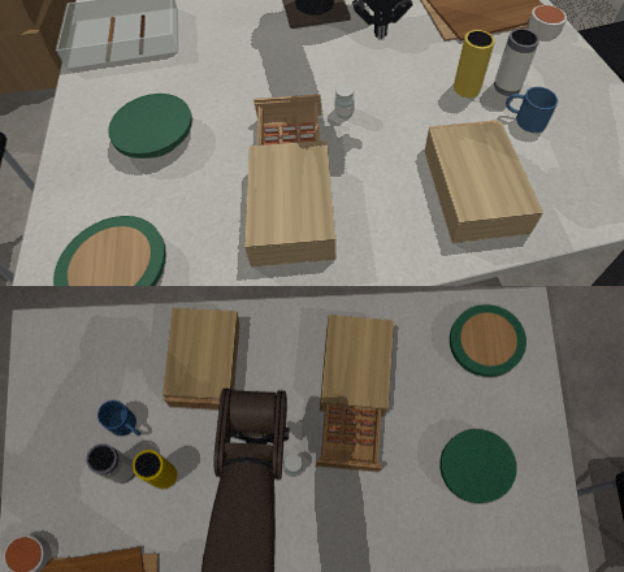

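The final views show the tool drawer shut (lid front at ~(193,403), no drawer showing). The tile drawer is out, panel at ~(348,465), and all objects are standing where they were. Handing in.

```bash
python3 -c "
from plant import workorder
print(workorder.close_job())"
```

```text
the job is handed in; nothing more can be done
None
```

The tool drawer is pushed fully shut and the tile drawer is out against its stop, each confirmed by a hard stop at about 18 N and a final camera look with the mug, tube, wheel and jar still standing in place; the job is handed in at about 10 s, but the hand-in returned no verdict.

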